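Unbolt a gas purifier and hold its sprung cover at the index arm

TASK

On the gas purifier module, slide the bolt all the way back under its keepers until it is against its stop, with the cover still shut. Then lift the sprung cover by its handle until it stands at the same angle as the index arm beside it, and keep holding it there: the job finishes with the gripper still holding the cover steady. Leave the index arm as it is set, and do not disturb the other things on the bench.

Things in the scene. Friction and masses are not known exactly. Their poses are not given: they have to be found in the camera images.
- purifier: Gas purifier fixed to the bench: low off-white box, 260 (x) by 370 (y -170 to +200) by 120 mm high. Origin at bench level, mid-depth; x points level to its rear (away from the robot at yaw 0), y to its left, z up. Its top has a flush grey hinged cover (x -130 to 90, y -140 to 40), left of it a deck 120 mm high with the bolt, right of it the index arm. Offsets below are mm in this frame.
- bolt_knob (a point): Centre of the black knob (16 x 16, 32 mm tall, middle 46 mm above the deck) on a thin stem on the loose steel bolt: a 200 g flat bar, 20 x 120 x 12 mm, lying along y at x -70. Locked, the knob is at y 75 to 83 and the bar's nose lies 12 to 20 mm over the cover's edge. It slides open towards +y; at its stop the knob is at y 115. Axes parallel to the purifier's.
- bolt_stop (a point): Face of the bolt's fixed end stop, on the deck at x -70, y 180, height 120 mm. The bar meets it with its tail when fully open. Between stop and cover the bar runs under two steel keepers (bridges 35 mm wide in x, 12 mm in y, at y 57 and y 132, tops 18 mm above the deck), with about 1.5 mm play on each side. The bolt stays where it is left.
- cover_handle (a point): Middle of the cover's handle: a straight round steel rod, 12 mm thick, 100 mm long, parallel to y, on two end legs. Shut, it is at x -140, y -50, height 155 mm, 35 mm over the cover and just past its front edge, with room to pinch it from above across x; the rod may turn between the fingers. Axes turn with the cover; shut, they are parallel to the purifier's.
- cover_hinge (a point): Point on the cover's hinge line at x 90, y -50, height 116 mm; the hinge line is parallel to the purifier's y. The handle rod is 230 mm in front of it and 39 mm above it with the cover shut (233 mm radius).
- cover (a joint): Angle of the cover, rad: 0 shut, growing as its front edge rises towards the rear (limit 1.3). A spring pulls it shut: about 5 N along the arc at the handle near shut, 7 N at 0.7 rad; let go, it closes.
- index (a joint): Angle of the index arm, rad, in the same sense as the cover's joint (0 = level, like the shut cover). It is set between 0.35 and 0.70 and held by pivot friction. The cover is at the marked angle when joint cover equals joint index.
- index_tip (a point): Outer end of the index arm: a thin bright metal bar, 5 x 9 mm, with a 20 x 12 x 16 mm block at its end, that stands up at a slant on the cover's right side (y -155), pivoted on the cover's hinge line, this point 220 mm from the pivot. Its x axis lies along the arm, towards the pivot.
- notebook: Bystander, to be left alone: flat closed notebook, 150 x 210 x 12 (mm); origin at its underside.
- bottle: Bystander, to be left alone: white plastic bottle, 60 across, 120 tall (mm); origin at its underside.
- mug: Bystander, to be left alone: white mug, 80 across, 90 tall (mm); origin at its underside.
- wrench: Bystander, to be left alone: steel wrench lying flat; origin at its underside.
- collar: Bystander, to be left alone: brass ring, 44 across, 20 high (mm); origin at its underside.
- meter: Bystander, to be left alone: grey handheld meter lying flat, 70 x 120 x 35 (mm); origin at its underside.
- weight: Bystander, to be left alone: upright steel cylinder, 36 across, 50 tall (mm); origin at its underside.
Things that resemble listed ones, but are neither listed nor needed, are in the scene too. Of the things like the part that bears bolt_knob, leave any that is brown; of the rest the smaller one is meant.

How it is judged:
By the outcome, as a careful person would: the job done as asked, in the order asked, and still so for the second after the job is handed in, while the arm keeps its last pose, push and grip.
It also fails if it takes over 48 s, if anything falls off the work surface, if the arm or the gripper's body presses on something with over 40 N, if the wrist force passes 120 N, or if a joint passes its speed limit or range.

ROBOT

A 7-joint arm with a two-finger parallel gripper is mounted at the origin on the work surface. World frame = base frame: x ahead of the robot, y to its left, z up, the work surface at z = 0. Lengths are in m, angles in rad, forces in N, time in s.
With the tool pointing down it reaches from about 0.425 to 1.025 m from the base axis. Payload 3.6 kg.
Tool frame: the origin (TCP) lies between the finger pads; the fingertips stand 17 mm ahead of it and the grasp point (between the pads) lies 2 mm behind it (env.tip_extent is the z of the fingertips in the tool frame, in m); z points along the fingers, y is the line along which they close (so a half turn about z gives the same grasp; the last joint's range is limited). The gripper opens to 85 mm and grips with 20 to 120 N. Pads are 22 mm wide; open, the fingers measure 114 mm over their backs; the gripper's body (76 mm by 85 mm) begins 54 mm behind the grasp point. The pads swing forward as they close: fully open they stand 13 mm farther back than shut.
Start: joints at [1.242, 0.591, 0.048, 1.609, -0.033, 0.943, -0.034], TCP at [0.169, -0.705, 0.248] pointing down, gripper open.
Joint ranges: [-2.69, 2.69], [-0.47, 2.24], [-1.27, 1.36], [0.19, 2.51], [-1.53, 4.68], [0.08, 2.07], [-3.09, 3.09]. Speed limits (rad/s): [2.57, 2.57, 3.14, 3.14, 3.14, 3.14, 3.14].

INTERFACE

Orientations are given as a rotation vector (axis times angle).
In Python, from rig import env gives the robot as it stands. Calls block until the motion is done:
- env.move_to(position, orientation): joint-space move of the TCP to a pose.
- env.movel(position, attitude=None, speed=0.15): straight line of the TCP; attitude=None keeps the orientation; speed is the mean speed in m/s.
- env.set_joints(angles): joint-space move.
- env.set_gripper(opening, grasp_force=None): finger opening in m; grasp_force is the grip in N (None keeps the last); returns when the fingers have stopped.
- env.pause(seconds).
- env.solve_ik(position, orientation): joint angles nearest the present ones, or None.
- env.read_camera(name): name is "side" or "top" or "wrist"; returns a dict with "frame" (384x512x3 uint8, red, green, blue), "mtx" (3x3 intrinsics, pixels), "origin" and "rotation" of the camera in the world. Camera axes: x right, y up, looking along -z (the intrinsics and any distortion apply to the point x, -y, -z); pixel columns grow to the right and rows downward; lengths in m; the calibration is good to about 2 mm. The wrist camera is an equidistant fisheye: a pixel r from the principal point sees the ray r / f radians off the axis. A picture is of the moment at which its call begins. There is no depth.
A pose or a line that the arm cannot do raises env.IKError and nothing moves.
- env.close_job(): hands the job in; it is judged then, once.
Readings, each from a call of its own:
- env.current_clock(): time.
- env.current_joint_positions(): joint angles.
- env.current_dq(): joint speeds.
- env.current_tau(): joint torques, N m.
- env.current_tool_pos(): TCP position.
- env.current_eef_rot(): TCP orientation.
- env.current_ft_force(): force on the tool from outside, world axes, zero at the start.
- env.current_moment(): the same for the moment, N m.
- env.current_grip_width(): finger opening in m.
- env.current_gripper_force(): force on a finger pad.
Only numpy, scipy, OpenCV 4.12 (cv2) and the standard library are available. Lean on these libraries where they do the work, as an engineer would, in place of code of your own. Each camera call takes 0.05 s, during which the arm holds its last target. There are 200 camera calls.

## Working session

There is one attempt and no reset: what is moved stays moved. The work goes in short steps, each a Python script; the robot and the scene stay as the last script left them, time stands still between calls to the robot, and variables do not carry over. Pictures are saved under pics/ and viewed, at most 10 in all, crops included, and the job is handed in when it is done.

```bash
ls; mkdir -p pics; python3 - <<'E'
from rig import env
import cv2, numpy as np, pickle
d={}
for n in("side","top"):
    c=env.read_camera(n); d[n]=c
    cv2.imwrite(f"pics/{n}0.png",cv2.resize(c["frame"][:,:,::-1],(800,600),interpolation=cv2.INTER_CUBIC))
    print(n,c["mtx"].tolist(),np.round(c["origin"],4),np.round(c["rotation"],3).tolist(),[k for k in c])
pickle.dump(d,open("c0.pkl","wb"))
print(env.current_clock(),env.current_eef_rot(),env.tip_extent)
E
```

```text
pics
side [[399.53782349541615, 0.0, 250.1519728295989], [0.0, 399.53782349541615, 191.92937920100613], [0.0, 0.0, 1.0]] [-0.1114  0.7112  0.742 ] [0.441, -1.155, -2.174] ['frame', 'mtx', 'origin', 'rotation']
top [[393.4135682697782, 0.0, 258.7432945893904], [0.0, 393.4135682697782, 192.30950200995034], [0.0, 0.0, 1.0]] [0.3272 0.0239 1.3132] [0.122, -0.119, -1.579] ['frame', 'mtx', 'origin', 'rotation']
0.1 [-3.11793646e+00 -3.67806239e-01  5.49107517e-04] 0.017
```

View pics/side0.png

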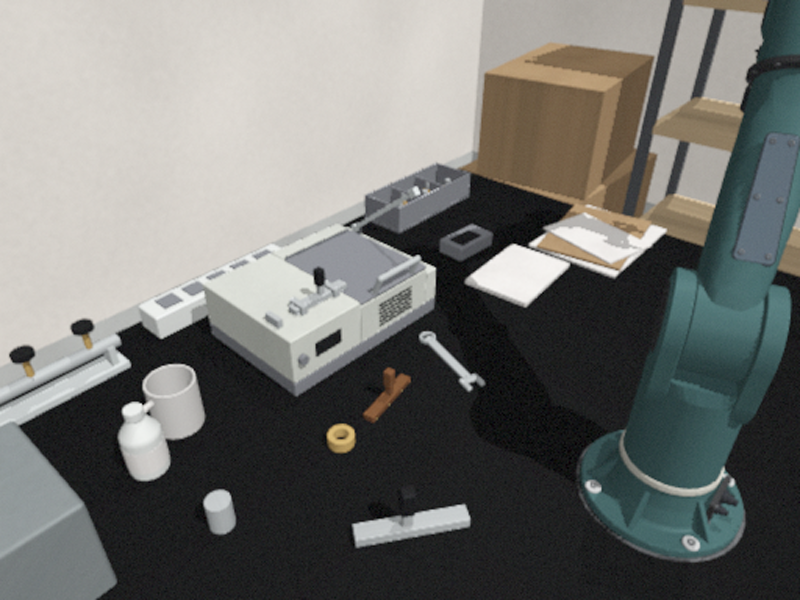

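View pics/top0.png

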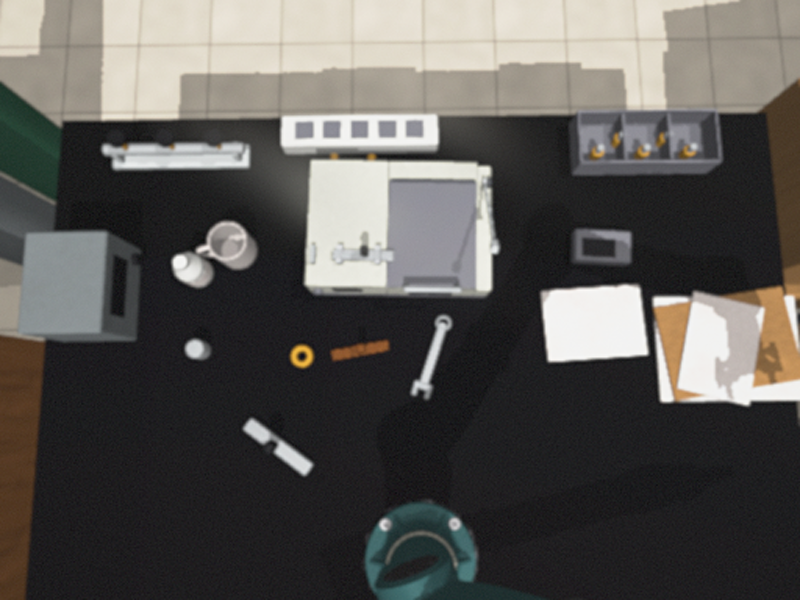

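The side view (800×600 scale) shows the purifier at about (320,290). Its knob is at (319,275), and the index arm runs from (350,230) to (405,200). In the top view the box spans (305..491, 161..293), the grey cover spans (388..477, 180..290), and the index tip is at (494,248). The brown bolt and the bigger loose bolt are decoys.

```bash
cat > h.py <<'E'
import numpy as np, cv2
from scipy.optimize import least_squares
def ray(c,u,v,fish=False):
    K=c["mtx"]; x=(u-K[0,2])/K[0,0]; y=(v-K[1,2])/K[1,1]
    if fish:
        r=np.hypot(x,y); s=np.sin(r)/max(r,1e-9); d=np.array([x*s,-y*s,-np.cos(r)])
    else: d=np.array([x,-y,-1.])
    R=np.array(c["rotation"]); R=cv2.Rodrigues(R)[0] if R.size==3 else R
    return np.array(c["origin"]),R@d/np.linalg.norm(d)
def onplane(c,u,v,n,p,fish=False):
    o,d=ray(c,u,v,fish); n=np.array(n,float); return o+d*(n@(np.array(p)-o))/(n@d)
def proj(c,P,fish=False):
    R=cv2.Rodrigues(np.array(c["rotation"]))[0]; q=R.T@(np.array(P)-c["origin"]); K=c["mtx"]
    x,y,z=q[0],-q[1],-q[2]
    if fish:
        r=np.hypot(x,y); k=np.arctan2(r,z)/max(r,1e-9); x,y=x*k,y*k
    else: x,y=x/z,y/z
    return np.array([K[0,0]*x+K[0,2],K[1,1]*y+K[1,2]])
def tri(*rays):
    A=sum(np.eye(3)-np.outer(d,d) for o,d in rays); b=sum((np.eye(3)-np.outer(d,d))@o for o,d in rays)
    return np.linalg.solve(A,b)
def W(pose,p):  # purifier mm -> world m
    x,y,a=pose; p=np.array(p)/1000.; c,s=np.cos(a),np.sin(a)
    return np.array([x+c*p[0]-s*p[1],y+s*p[0]+c*p[1],p[2]])
E
python3 - <<'E'
from h import *; import pickle
d=pickle.load(open("c0.pkl","rb")); t=d["top"]; s=d["side"]
q=lambda u,v:((u+.5)*.64-.5,(v+.5)*.64-.5)
for n,(u,v) in dict(RL=(311,161),FL=(305,287),RR=(491,165),cRL=(388,180),cRR=(477,180),tip=(494,248)).items(): print(n,onplane(t,*q(u,v),[0,0,1],[0,0,.12]).round(3))
T=t["frame"][95:195,185:325]; S=s["frame"][120:260,125:285]
cv2.imwrite("pics/t1.png",cv2.resize(T[:,:,::-1],None,fx=5.7,fy=5.7,interpolation=cv2.INTER_CUBIC))
cv2.imwrite("pics/s1.png",cv2.resize(S[:,:,::-1],None,fx=4.2,fy=4.2,interpolation=cv2.INTER_CUBIC))
E
```

```text
RL [0.802 0.212 0.12 ]
FL [0.541 0.22  0.12 ]
RR [ 0.789 -0.154  0.12 ]
cRL [0.759 0.055 0.12 ]
cRR [ 0.757 -0.125  0.12 ]
tip [ 0.616 -0.155  0.12 ]
```

View pics/t1.png

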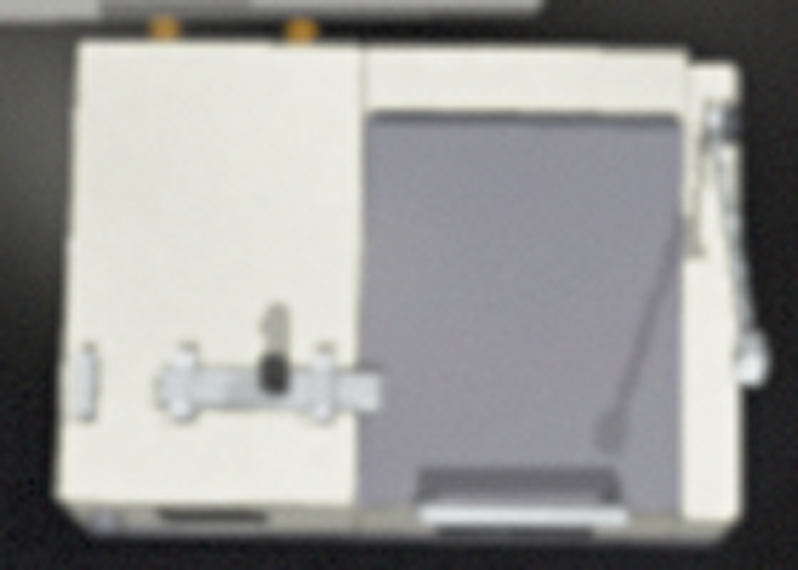

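View pics/s1.png

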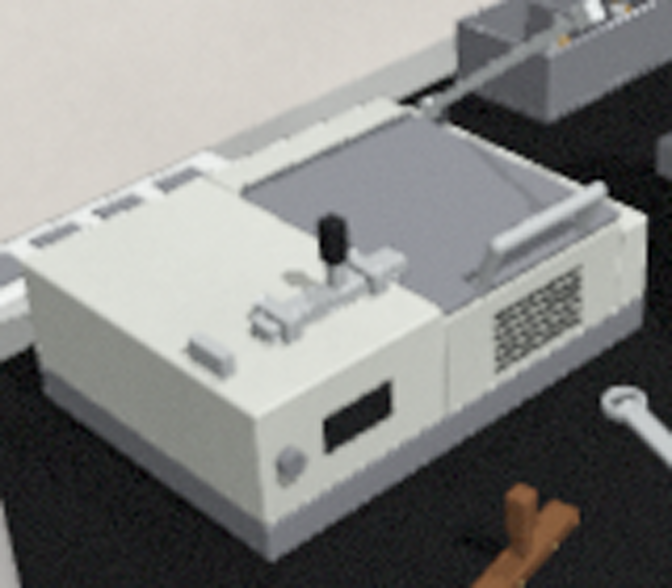

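The top crop shows the box corners at RL (78,42) and FL (57,498), and the cover corners at (371,115), (680,117) and (357,503). The handle rod runs (420..628, 513) and the index block is at (752,358). In the side crop the knob is at (333,240), with the index arm rising from (430,105) in front of the bin.

```bash
cat >> h.py <<'E'
E
python3 - <<'E'
from h import *; import pickle
d=pickle.load(open("c0.pkl","rb")); t=d["top"]; s=d["side"]
qt=lambda u,v:np.array([(u+.5)/5.7-.5+185,(v+.5)/5.7-.5+95]); qs=lambda u,v:np.array([(u+.5)/4.2-.5+125,(v+.5)/4.2-.5+120])
obs=[(t,qt(78,42),(130,200,120)),(t,qt(57,498),(-130,200,120)),(t,qt(371,113),(90,40,120)),(t,qt(680,115),(90,-140,120)),
(t,qt(524,513),(-140,-50,158)),(t,qt(98,383),(-70,180,128)),
(s,qs(258,417),(-130,200,120)),(s,qs(22,255),(130,200,120)),(s,qs(272,558),(-130,200,0)),(s,qs(548,222),(-140,-50,155)),(s,qs(445,314),(-130,40,120))]
f=lambda p:np.concatenate([proj(c,W(p,P))-o for c,o,P in obs])
r=least_squares(f,[.67,.03,0],loss="soft_l1"); print(r.x,f(r.x).reshape(-1,2).round(1).tolist())
np.save("pose.npy",r.x)
k=tri(ray(t,*qt(274,370)),ray(s,*qs(333,240)))
x,y,a=r.x; R=np.array([[np.cos(a),np.sin(a)],[-np.sin(a),np.cos(a)]])
print("knob pur mm",(R@(k[:2]-[x,y])*1000).round(1),k[2], 'handle', W(r.x,(-140,-50,155)),'knob79',W(r.x,(-70,79,166)))
# index: tip ray in top on plane y=-155
n=[-np.sin(a),np.cos(a),0]
p=onplane(t,*qt(752,358),n,W(r.x,(0,-155,0)));print("tip plane",(R@(p[:2]-[x,y])*1000).round(1),p[2])
for th in np.arange(.35,.71,.05):
    P=W(r.x,(90-210*np.cos(th),-155,116+210*np.sin(th))); print(th.round(2),((proj(t,P)-[185,95])*5.7).round(),((proj(s,P)-[125,120])*4.2).round(),proj(s,P).round())
print(((proj(s,W(r.x,(90,-155,116)))-[125,120])*4.2).round())
from rig import env
from scipy.spatial.transform import Rotation as Ro
Rt=Ro.from_matrix(np.column_stack([[-np.sin(a),np.cos(a),0],[np.cos(a),np.sin(a),0],[0,0,-1]]))
print(np.linalg.det(Rt.as_matrix()),Rt.as_rotvec())
for sg in (1,-1):
    RR=Rt*Ro.from_euler('z',0 if sg>0 else np.pi)
    for P in [(-70,79,170),(-140,-50,157)]+[(90-233*np.cos(h+.168),-50,116+233*np.sin(h+.168)) for h in(.35,.7)]: print(sg,P,env.solve_ik(W(r.x,P),RR.as_rotvec()))
E
```

```text
[ 0.6699405   0.01769467 -0.0305411 ] [[0.0, -0.4], [0.1, -0.0], [-1.4, 0.1], [1.2, 0.7], [-0.3, -0.1], [-0.2, 0.7], [-0.5, -0.8], [-0.9, -0.0], [0.2, 0.7], [0.5, -1.7], [0.2, -1.9]]
knob pur mm [-67.7  81.4] 0.16339568877223823 handle [ 0.52847897 -0.02800692  0.155     ] knob79 [0.60238552 0.09879537 0.166     ]
tip plane [ -81.1 -155. ] 0.2636391647469991
0.35 [729. 441.] [615. 103.] [271. 144.]
0.4 [731. 430.] [611.  89.] [271. 141.]
0.45 [734. 417.] [607.  75.] [270. 138.]
0.5 [736. 404.] [602.  61.] [268. 134.]
0.55 [739. 390.] [597.  47.] [267. 131.]
0.6 [741. 374.] [592.  33.] [266. 128.]
0.65 [744. 358.] [585.  20.] [264. 125.]
0.7 [746. 341.] [579.   6.] [263. 121.]
[428. 105.]
0.9999999999999999 [2.25510378 2.18726115 0.        ]
1 (-70, 79, 170) [ 0.07779791  0.57998427 -0.44575345  1.92023816  0.36590709  0.72127459
 -0.6131545 ]
1 (-140, -50, 157) [ 0.2428342   0.50315794 -0.36799958  2.10896066  0.32104943  0.58202243
 -0.38442043]
1 (np.float64(-112.43301045116061), -50, np.float64(231.36843710339627)) [ 0.29454517  0.4314815  -0.4304012   1.99244775  0.25360749  0.76909117
 -0.31522351]
1 (np.float64(-60.60046206505183), -50, np.float64(293.787797179089)) [ 0.31508462  0.42898742 -0.46565512  1.82058091  0.23235001  0.94600886
 -0.28163139]
-1 (-70, 79, 170) [ 0.45494762  0.79243275 -1.07426525  1.90451667  0.84795327  0.98785423
  2.09451709]
-1 (-140, -50, 157) [-0.34997136  0.51890713  0.43247623  2.13458158 -0.39874218  0.56492273
 -2.79898358]
-1 (np.float64(-112.43301045116061), -50, np.float64(231.36843710339627)) [-0.29141167  0.42088921  0.34999195  2.01776615 -0.21003653  0.7368179
 -2.98535726]
-1 (np.float64(-60.60046206505183), -50, np.float64(293.787797179089)) [-0.23467198  0.40549423  0.28727159  1.84509413 -0.14195048  0.91085522
 -3.05431807]
```

```bash
cat >> h.py <<'E'
from scipy.spatial.transform import Rotation as Ro
pose=np.load("pose.npy"); a=pose[2]
RV=Ro.from_matrix(np.column_stack([[-np.sin(a),np.cos(a),0],[np.cos(a),np.sin(a),0],[0,0,-1]])).as_rotvec()
def P(p): # world->purifier mm
    q=np.array(p)-[pose[0],pose[1],0]; c,s=np.cos(a),np.sin(a); return np.array([c*q[0]+s*q[1],-s*q[0]+c*q[1],q[2]])*1000
E
python3 - <<'E'
from h import *; from rig import env; import pickle
env.move_to([0.40,-0.45,0.45],RV)
env.move_to(W(pose,(-120,-20,400)),RV)
c=env.read_camera("wrist"); cv2.imwrite("pics/w1.png",cv2.resize(c["frame"][:,:,::-1],(800,600),interpolation=cv2.INTER_CUBIC))
env.move_to(W(pose,(-70,79,260)),RV)
c2=env.read_camera("wrist"); pickle.dump((c,c2),open("cw.pkl","wb")); cv2.imwrite("pics/w2.png",cv2.resize(c2["frame"][:,:,::-1],(800,600),interpolation=cv2.INTER_CUBIC))
print(env.current_clock(),c["mtx"],c["origin"],c["rotation"])
E
```

```text
4.1667 [[297.31863964   0.         261.76378114]
 [  0.         297.31863964 195.01354843]
 [  0.           0.           1.        ]] [0.5537437  0.07397589 0.5260516 ] [-0.29449425  0.00586488 -0.03193588]
```

View pics/w1.png

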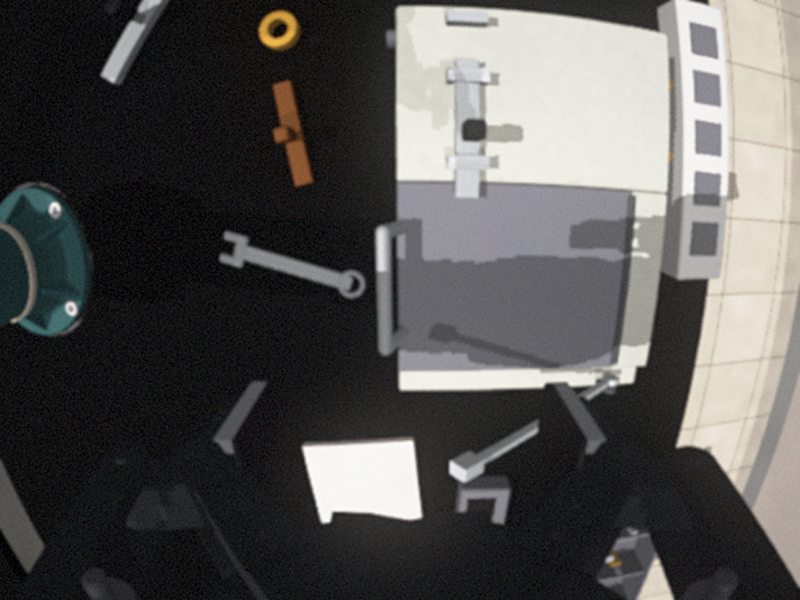

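View pics/w2.png

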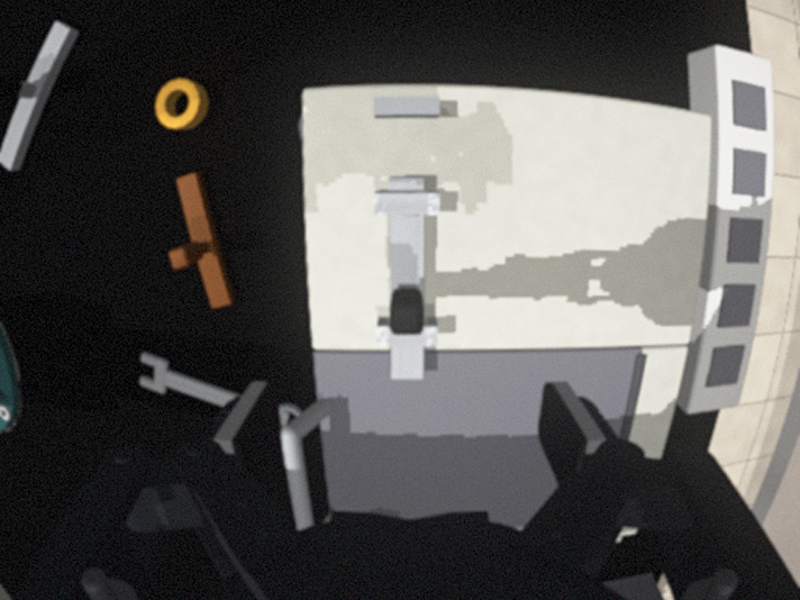

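The wrist views show the knob at (474,130) in w1 and its top at about (407,297) in w2. The handle runs (382,228)–(386,354), and the index block at (466,467) sits on an arm towards (608,380). I'll add these points to the fit.

```bash
python3 - <<'E'
from h import *; import pickle
d=pickle.load(open("c0.pkl","rb")); t=d["top"]; s=d["side"]; w1,w2=pickle.load(open("cw.pkl","rb"))
qt=lambda u,v:np.array([(u+.5)/5.7-.5+185,(v+.5)/5.7-.5+95]); qs=lambda u,v:np.array([(u+.5)/4.2-.5+125,(v+.5)/4.2-.5+120])
q=lambda u,v:np.array([(u+.5)*.64-.5,(v+.5)*.64-.5])
obs=[(t,qt(78,42),(130,200,120)),(t,qt(57,498),(-130,200,120)),(t,qt(371,113),(90,40,120)),(t,qt(680,115),(90,-140,120)),
(t,qt(524,513),(-140,-50,157)),(t,qt(98,383),(-70,180,128)),
(s,qs(258,417),(-130,200,120)),(s,qs(22,255),(130,200,120)),(s,qs(272,558),(-130,200,0)),
(w1,q(397,7),(-130,200,120)),(w1,q(398,182),(-130,40,120)),(w1,q(632,190),(90,40,120)),(w1,q(384,291),(-140,-50,157)),(w1,q(400,389),(-130,-170,120)),
(w2,q(303,90),(-130,200,120)),(w2,q(314,351),(-130,40,120)),(w2,q(642,347),(90,40,120))]
f=lambda p:np.concatenate([proj(c,W(p,P_),c is w1 or c is w2)-o for c,o,P_ in obs])
r=least_squares(f,pose,loss="soft_l1"); print(r.x,f(r.x).reshape(-1,2).round(1).tolist())
np.save("pose.npy",r.x)
import h; h.pose=r.x; h.a=r.x[2]
k=tri(ray(t,*qt(274,370)),ray(s,*qs(333,240)),ray(w1,*q(474,130),True)); print("knob",h.P(k))
a=r.x[2]
for u,v in((407,287),(407,300)): print("knob top",h.P(onplane(w2,*q(u,v),[0,0,1],[0,0,.182],True)))
print("nose",h.P(onplane(w2,*q(407,380),[0,0,1],[0,0,.132],True)), "cov edge",h.P(onplane(w2,*q(407,350),[0,0,1],[0,0,.12],True)))
# index
tip=tri(ray(t,*qt(752,358)),ray(w1,*q(466,467),True)); p=h.P(tip); print("tip tri",p,np.arctan2(p[2]-116,90-p[0]))
n=[-np.sin(a),np.cos(a),0]
for c,uv in((w1,q(466,467)),(t,qt(752,358)),(w1,q(535,427)),(w1,q(500,446))):
    p=h.P(onplane(c,*uv,n,W(r.x,(0,-155,0)),c is w1)); print(p.round(1),np.arctan2(p[2]-116,90-p[0]),np.hypot(p[2]-116,90-p[0]))
# side: bright arm profile
S=s["frame"][100:180,210:300]; cv2.imwrite("pics/s2.png",cv2.resize(S[:,:,::-1],None,fx=7,fy=7,interpolation=cv2.INTER_CUBIC))
E
```

```text
[ 0.67122566  0.01853712 -0.02887598] [[-0.3, -0.7], [-0.1, -0.3], [-1.8, -0.3], [0.9, 0.3], [-0.5, -0.4], [-0.4, 0.4], [-1.0, -0.9], [-1.4, 0.0], [-0.2, 0.7], [-0.3, -0.7], [-0.5, -0.0], [0.7, 0.4], [0.5, 1.6], [-0.4, 7.4], [-0.5, -0.8], [-0.9, 0.4], [0.9, 0.5]]
knob [-69.43730712  81.4566616  164.13131939]
knob top [-69.96242093  98.02836638 182.        ]
knob top [-69.98286367  91.85878547 182.        ]
nose [-70.46572947  26.61308339 132.        ] cov edge [-70.46755469  41.47215837 120.        ]
tip tri [ -78.22000079 -158.22239865  246.65014191] 0.6603477986782484
[ -78.7 -155.   251. ] 0.6749206913051659 216.07001993904024
[ -83.9 -155.   268.8] 0.7209133386994144 231.49885870183596
[ -14.1 -155.   199. ] 0.6728246148639164 133.16366836318832
[ -49. -155.  225.] 0.6648372481476164 176.61957686950754
```

View pics/s2.png

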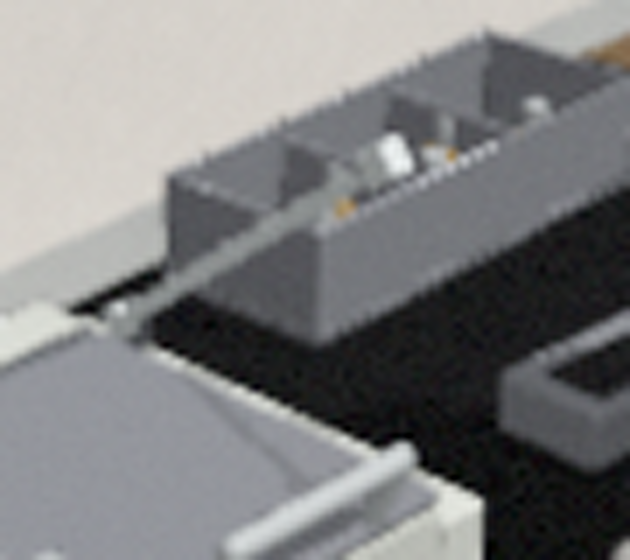

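In the side crop the index bar runs from the pivot near (130,322) to about (340,195), with the block's bright end at (397,155). I'll compute its angle from this view and grasp the knob.

```bash
python3 - <<'E'
from h import *; import pickle; from rig import env
s=pickle.load(open("c0.pkl","rb"))["side"]; n=[-np.sin(a),np.cos(a),0]
g=lambda u,v:P(onplane(s,(u+.5)/7-.5+210,(v+.5)/7-.5+100,n,W(pose,(0,-155,0))))
for uv in((130,322),(250,251),(340,195),(397,155),(378,164)):
    p=g(*uv); print(p.round(1),np.arctan2(p[2]-116,90-p[0]).round(3),np.hypot(p[2]-116,90-p[0]).round())
env.set_gripper(.05,30)
env.movel(W(pose,(-70,81.5,200)),RV,.15)
env.movel(W(pose,(-70,81.5,167)),speed=.08)
print(env.current_ft_force(),env.current_clock())
env.set_gripper(0,30)
print(env.current_grip_width(),env.current_gripper_force(),env.current_ft_force(),P(env.current_tool_pos()))
for y in (95,106):
    env.movel(W(pose,(-70,y,167)),speed=.05); print(y,env.current_ft_force(),P(env.current_tool_pos()),env.current_clock())
E
```

```text
[  81.2 -155.   116.9] 0.101 9.0
[   0.  -155.   181.8] 0.631 111.0
[ -54.6 -155.   226.8] 0.654 182.0
[ -86.7 -155.   255.3] 0.668 225.0
[ -76.1 -155.   247.9] 0.671 212.0
[0.78196357 0.71332874 0.47030824] 5.7167
0.015535515452357037 32.975537180900574 [-0.9538307  -0.42729759  1.92645581] [-70.19340221  81.57079734 167.25383235]
95 [-1.71901281 -0.56190572  1.94572528] [-70.05874836  95.3804369  167.23940332] 6.5333
106 [-1.89471379 -2.01490257  5.88030576] [-69.98170004 105.47008366 167.24649614] 6.9
```

```bash
python3 - <<'E'
from h import *; from rig import env
f0=None
for y in np.arange(109,124,1.5):
    env.movel(W(pose,(-70,y,167)),speed=.05); env.pause(.05)
    F=env.current_ft_force(); fy=F@[-np.sin(a),np.cos(a),0]; print(y,F.round(1),P(env.current_tool_pos()).round(1),env.current_grip_width())
    if fy<-14: break
print(env.current_clock())
w=env.read_camera("wrist"); cv2.imwrite("pics/w3.png",w["frame"][:,:,::-1])
E
```

```text
109.0 [-1.7 -3.8  7.9] [-70.  107.3 167.2] 0.015349684302209851
110.5 [-3.4 -5.6  6.8] [-70.  108.1 167.2] 0.015456209058980657
112.0 [-2.9 -6.5  7.7] [-70.  109.3 167.2] 0.01555921644240451
113.5 [-2.8 -5.8  7.4] [-69.9 110.7 167.2] 0.015636293143505533
115.0 [-3.7 -5.4  7.9] [-70.  112.2 167.3] 0.015461956938502884
116.5 [-2.4 -6.5  8.1] [-70.  113.7 167.2] 0.015323137767604958
118.0 [-1.6 -6.6  7.7] [-69.9 115.2 167.3] 0.015569320964534093
119.5 [-2.1 -7.8  8.8] [-69.9 115.5 167.3] 0.015771988857705383
121.0 [-3.5 -9.6 10.5] [-69.9 115.5 167.3] 0.015382010722015742
122.5 [ -3.3 -12.3  11.3] [-69.9 115.5 167.3] 0.015043724233195346
9.9
```

View pics/w3.png

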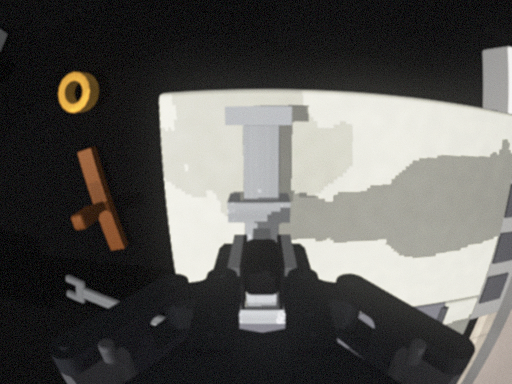

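The picture shows the bar's tail flush against the stop, at about (262,118), and the motion stalled at y 115.5. So the bolt is fully back. Next I release it and go to the handle.

```bash
python3 - <<'E'
from h import *; from rig import env; import pickle
env.movel(W(pose,(-70,118,167)),speed=.05)
env.set_gripper(.05)
env.movel(W(pose,(-70,117,240)),speed=.15)
env.movel(W(pose,(-140,-50,230)),speed=.2)
d={n:env.read_camera(n) for n in("side","top","wrist")}; pickle.dump(d,open("c1.pkl","wb"))
print(env.current_ft_force(),env.current_clock())
s=d["side"]["frame"][150:220,170:240]; w=d["wrist"]["frame"]
cv2.imwrite("pics/c1.png",np.hstack([cv2.resize(s[:,:,::-1],(384,384),interpolation=cv2.INTER_CUBIC),w[:,:416,::-1]]))
E
```

```text
[ 0.04015025 -0.07272805 -0.65534634] 12.4667
```

View pics/c1.png

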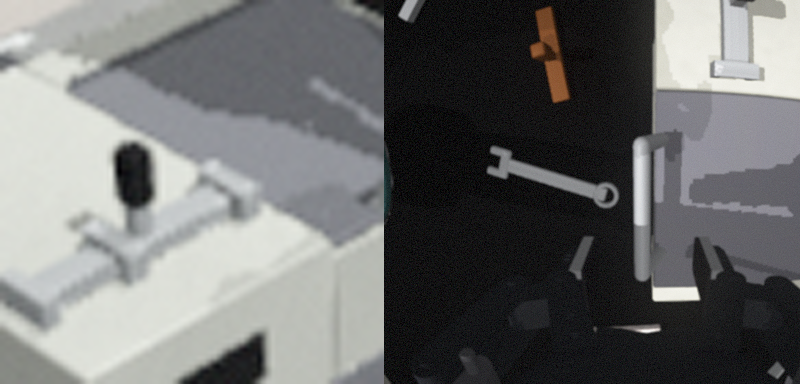

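The bolt's nose is clear of the cover and its tail is at the stop (left half, about (50,300)). In the right half the handle at (640,205) lies between the fingers. I'll pinch it and lift.

```bash
python3 - <<'E'
from h import *; from rig import env; import pickle
env.movel(W(pose,(-140,-50,154)),speed=.08); print(env.current_ft_force(),env.current_clock())
env.set_gripper(0,60)
p0=P(env.current_tool_pos()); print(p0,env.current_grip_width(),env.current_gripper_force(),env.current_ft_force())
np.save("p0.npy",p0)
r=np.hypot(230,39); ph=np.arctan2(39,230)
off=p0-[-140,-50,155]   # tool minus rod, shut
def tgt(t): return np.array([90-r*np.cos(t+ph),-50,116+r*np.sin(t+ph)])+off
def ang():
    q=P(env.current_tool_pos())-off; return np.arctan2(q[2]-116,90-q[0])-ph, np.hypot(q[2]-116,90-q[0])
for t in np.arange(.05,.61,.05):
    env.movel(W(pose,tgt(t)),RV,.08)
    print(round(t,2),np.round(ang(),4),env.current_ft_force().round(1),env.current_grip_width())
    if np.linalg.norm(env.current_ft_force())>30: break
print(env.current_clock())
E
```

```text
[-0.23913653  0.03737418  0.48171423] 13.5667
[-142.01653437  -50.08574147  154.17195034] 0.010159991741715219 58.450666666030884 [-4.20102657  0.09292118  5.25720022]
0.05 [4.900000e-02 2.334758e+02] [ 0.4  0.2 -7.4] 0.009983786441913667
0.1 [9.900000e-02 2.336151e+02] [-0.4  0.3 -6.2] 0.009958324252948831
0.15 [1.483000e-01 2.336996e+02] [ 0.6  1.2 -7.9] 0.010051080005710719
0.2 [1.986000e-01 2.339002e+02] [-1.3  2.  -6.8] 0.009940484369795327
0.25 [  0.247  234.0323] [-2.8  0.4 -7.9] 0.010141435226631565
0.3 [  0.2977 234.2492] [-4.7  1.6 -6.4] 0.01022742902745141
0.35 [  0.3484 234.4926] [-6.5 -0.1 -4.8] 0.01003537009157622
0.4 [  0.3969 234.7147] [-6.1  1.7 -5.9] 0.009685629329190289
0.45 [  0.4465 235.0166] [-8.5  0.3 -3.9] 0.010228190830909499
0.5 [  0.4958 235.3386] [-7.7  1.  -1.1] 0.009849515737515984
0.55 [  0.5427 235.5263] [-8.5  1.6 -3.2] 0.009582664651449286
0.6 [  0.5918 235.8721] [-12.    0.9  -0.1] 0.009439518177263006
17.5167
```

```bash
cat >> h.py <<'E'
r0=np.hypot(230,39); ph=np.arctan2(39,230)
try: off=np.load("p0.npy")-[-140,-50,155]
except Exception: pass
def tgt(t): return np.array([90-r0*np.cos(t+ph),-50,116+r0*np.sin(t+ph)])+off
def ang(tp):
    q=P(tp)-off; return np.arctan2(q[2]-116,90-q[0])-ph, np.hypot(q[2]-116,90-q[0])
E
python3 - <<'E'
from h import *; from rig import env; import pickle
env.movel(W(pose,tgt(.66)),RV,.05); env.pause(.3)
print(ang(env.current_tool_pos()),env.current_ft_force().round(1),env.current_gripper_force(),np.abs(env.current_dq()).max())
d={n:env.read_camera(n) for n in("side","top","wrist")}; pickle.dump(d,open("c2.pkl","wb"))
print(env.current_clock())
s=d["side"]["frame"][95:205,190:300]; t=d["top"]["frame"][85:195,235:335]
z=lambda i:cv2.resize(i[:,:,::-1],(400,440),interpolation=cv2.INTER_CUBIC)
cv2.imwrite("pics/c2.png",np.hstack([cv2.resize(s[:,:,::-1],(440,440),interpolation=cv2.INTER_CUBIC),cv2.resize(t[:,:,::-1],(360,396),interpolation=cv2.INTER_CUBIC) if 0 else cv2.copyMakeBorder(cv2.resize(t[:,:,::-1],(360,396),interpolation=cv2.INTER_CUBIC),0,44,0,0,cv2.BORDER_CONSTANT)]))
E
```

```text
(np.float64(0.649601563209352), np.float64(236.27298208434775)) [-12.5   0.7   2.1] 58.586533069610596 0.0019157781492922983
18.4
```

View pics/c2.png

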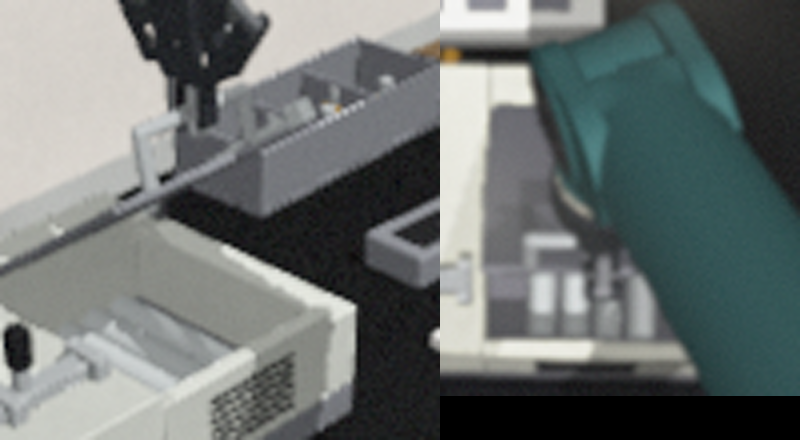

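The left half (scale 4, offset (190,95)) shows the cover nearly edge-on, with its front corner near (155,195). The handle rod runs from (140,130) to (188,113), and the index block is at about (300,110). I've used all my picture views, so from here I check by numbers.

```bash
python3 - <<'E'
from h import *; import pickle
c0=pickle.load(open("c0.pkl","rb"));c1=pickle.load(open("c1.pkl","rb")); d=pickle.load(open("c2.pkl","rb")); s=d["side"]
def cyl(c,u,v,r,phase,fish=False):  # near-side hit with cylinder about hinge -> angle, y
    o,dr=ray(c,u,v,fish); L=np.linspace(.2,1.6,28001)[:,None]; q=o+dr*L-[pose[0],pose[1],0]
    ca,sa=np.cos(a),np.sin(a); x=(ca*q[:,0]+sa*q[:,1])*1000-90; y=(-sa*q[:,0]+ca*q[:,1])*1000; z=q[:,2]*1000-116
    g=np.hypot(x,z)-r; i=np.where(g[:-1]*g[1:]<0)[0]
    return [(round(float(np.arctan2(z[k],-x[k])-phase),4),round(float(y[k]),1)) for k in i]
q=lambda u,v:((u+.5)/4-.5+190,(v+.5)/4-.5+95)
for uv in((145,128),(165,121),(185,114)): print("rod",cyl(s,*q(*uv),r0,ph))
for uv in((155,195),): print("corner",cyl(s,*q(*uv),220,.018))
# shut-cover rod in the same camera as bias check (s1 crop)
qs=lambda u,v:((u+.5)/4.2-.5+125,(v+.5)/4.2-.5+120)
for uv in((500,241),(548,217),(595,193)): print("rod shut",cyl(c0["side"],*qs(*uv),r0,ph))
q7=lambda u,v:((u+.5)/7-.5+210,(v+.5)/7-.5+100)
print("block end",cyl(c0["side"],*q7(397,155),220,0)); print("c2 block",cyl(s,*q(302,108),218,0))
# predicted projections in the c2 crop
for t in(.63,.65,.67,.69):
    B=lambda r,z,y,th:W(pose,(90-r*np.cos(th)+z*np.sin(th),y,116+r*np.sin(th)+z*np.cos(th)))
    print(t,[(n,((proj(s,B(*k,t))-[190,95]+.5)*4-.5).round(1).tolist()) for n,k in dict(rodL=(230,39,0),rodM=(230,39,-20),FL=(220,4,40),FR=(220,4,-140),tip=(210,0,-155),hL=(30,4,40)).items()])
# grey profile down columns through rod / cover edge / arm
G=cv2.cvtColor(s["frame"],cv2.COLOR_RGB2GRAY)
for col in(228,232,236,240,245,250): print(col,G[118:158,col].tolist())
print(np.abs(s["origin"]-c0["side"]["origin"]).max())
# wrist view at 0.65: print predicted positions of index tip & rod
w=d["wrist"]; 
for n,k in dict(rodL=(230,39,0),rodM=(230,39,-50),FL=(220,4,40),tip=(220,0,-155)).items(): print(n,proj(w,B(*k,.65),True).round())
E
```

```text
rod [(0.6385, -6.6)]
rod [(0.6344, -24.7)]
rod [(0.6302, -43.3)]
corner [(0.6012, 2.9)]
rod shut [(0.0, -3.3)]
rod shut [(-0.0072, -49.8)]
rod shut [(-0.0132, -97.7)]
block end [(0.6692, -159.7)]
c2 block [(0.6774, -157.6)]
0.63 [('rodL', [139.5, 133.5]), ('rodM', [160.8, 124.4]), ('FL', [110.6, 204.9]), ('FR', [291.6, 122.2]), ('tip', [299.1, 125.1]), ('hL', [-19.9, 272.1])]
0.65 [('rodL', [135.8, 127.7]), ('rodM', [157.2, 118.6]), ('FL', [107.7, 198.9]), ('FR', [288.9, 116.7]), ('tip', [296.7, 119.9]), ('hL', [-20.3, 271.4])]
0.67 [('rodL', [132.1, 121.9]), ('rodM', [153.6, 112.9]), ('FL', [104.6, 193.0]), ('FR', [286.2, 111.3]), ('tip', [294.2, 114.8]), ('hL', [-20.7, 270.7])]
0.69 [('rodL', [128.4, 116.1]), ('rodM', [149.8, 107.2]), ('FL', [101.5, 187.1]), ('FR', [283.4, 105.9]), ('tip', [291.7, 109.7]), ('hL', [-21.1, 270.1])]
228 [210, 211, 210, 210, 213, 213, 204, 198, 196, 187, 170, 191, 196, 182, 174, 171, 176, 181, 181, 176, 171, 171, 176, 179, 163, 147, 115, 79, 118, 126, 95, 104, 134, 144, 144, 142, 142, 140, 139, 137]
232 [84, 86, 86, 87, 117, 177, 198, 192, 169, 161, 17
[... 221 characters left out ...]
1, 90, 143, 155, 117, 72, 45, 26, 22, 29, 24, 24, 24, 18, 22, 91, 148, 166, 167, 166, 168, 161]
240 [35, 33, 31, 38, 35, 36, 38, 36, 34, 83, 102, 94, 87, 82, 84, 83, 86, 82, 133, 152, 134, 93, 78, 86, 82, 50, 26, 23, 23, 24, 28, 25, 19, 28, 24, 78, 145, 166, 166, 165]
245 [183, 193, 173, 140, 117, 119, 118, 119, 122, 117, 132, 117, 85, 88, 92, 130, 155, 156, 119, 78, 81, 84, 84, 90, 83, 85, 78, 51, 24, 18, 24, 25, 34, 29, 27, 21, 26, 74, 170, 196]
250 [128, 119, 125, 124, 128, 122, 123, 124, 116, 106, 104, 100, 127, 126, 109, 96, 76, 79, 84, 83, 87, 86, 82, 84, 84, 80, 87, 79, 76, 56, 22, 22, 23, 21, 24, 27, 20, 25, 27, 40]
0.0
rodL [268. 163.]
rodM [267. 264.]
FL [243.  79.]
tip [245. 353.]
```

```bash
python3 - <<'E'
from h import *; import pickle
c0=pickle.load(open("c0.pkl","rb"));w1,_=pickle.load(open("cw.pkl","rb")); c1=pickle.load(open("c1.pkl","rb")); c2=pickle.load(open("c2.pkl","rb"))
B=lambda r,z,y,th:W(pose,(90-r*np.cos(th)+z*np.sin(th),y,116+r*np.sin(th)+z*np.cos(th)))
def prof(c,pt,n,h=6):
    G=cv2.cvtColor(c["frame"],cv2.COLOR_RGB2GRAY).astype(np.float32); k=np.arange(-h,h+.01,.5)
    X=(pt[0]+n[0]*k).astype(np.float32)[None];Y=(pt[1]+n[1]*k).astype(np.float32)[None]
    return k,cv2.remap(G,X,Y,cv2.INTER_LINEAR)[0]
th=.67
for name,c,f in(("w1",w1,True),("side0",c0["side"],False),("side2",c2["side"],False)):
    print(name)
    for r in range(20,221,20):
        p=proj(c,B(r,0,-155,th),f); pz=proj(c,B(r,0,-155,th+.02),f)  # sensitivity
        e=proj(c,B(r+5,0,-155,th),f)-p; e/=np.linalg.norm(e); n=np.array([-e[1],e[0]])
        k,g=prof(c,p,n); print(r,p.round(),"sens/0.01 %.2f"%((pz-p)@n/2),g[::2].round().astype(int).tolist())
# rod in side0 shut: profile vs predicted centreline
print("rod shut side0 / w1")
for c,f in((c0["side"],False),(w1,True)):
  for y in(-15,-35,-65,-85):
    p=proj(c,B(230,39,y,0),f); e=proj(c,B(230,39,y-5,0),f)-p; e/=np.linalg.norm(e); n=np.array([-e[1],e[0]]); sn=(proj(c,B(230,39,y,.02),f)-p)@n/2
    k,g=prof(c,p,n); print(y,p.round(),"%.2f"%sn,g[::2].round().astype(int).tolist())
print("rod lifted side2 th=.64")
for y in(-8,-15,-22,-30):
    c=c2["side"]; p=proj(c,B(230,39,y,.64)); e=proj(c,B(230,39,y-5,.64))-p; e/=np.linalg.norm(e); n=np.array([-e[1],e[0]]); sn=(proj(c,B(230,39,y,.66))-p)@n/2
    k,g=prof(c,p,n); print(y,p.round(),"%.2f"%sn,g[::2].round().astype(int).tolist())
E
```

```text
w1
20 [384. 247.] sens/0.01 -0.09 [54, 70, 90, 119, 151, 156, 132, 108, 102, 87, 94, 145, 189]
40 [378. 251.] sens/0.01 -0.19 [30, 37, 54, 105, 148, 155, 130, 109, 101, 83, 89, 137, 194]
60 [371. 255.] sens/0.01 -0.29 [52, 54, 52, 47, 50, 48, 46, 58, 74, 77, 59, 47, 43]
80 [364. 260.] sens/0.01 -0.40 [81, 81, 79, 79, 82, 82, 83, 78, 80, 84, 81, 79, 82]
100 [356. 264.] sens/0.01 -0.52 [28, 28, 32, 33, 26, 30, 35, 33, 31, 34, 32, 35, 30]
120 [348. 269.] sens/0.01 -0.64 [28, 31, 28, 30, 35, 32, 30, 33, 29, 30, 32, 31, 33]
140 [339. 275.] sens/0.01 -0.77 [31, 47, 107, 154, 167, 146, 119, 106, 103, 87, 61, 40, 35]
160 [329. 281.] sens/0.01 -0.92 [27, 54, 113, 157, 163, 140, 117, 105, 100, 90, 63, 39, 28]
180 [319. 287.] sens/0.01 -1.07 [33, 60, 121, 160, 159, 138, 113, 106, 101, 90, 57, 42, 32]
200 [307. 293.] sens/0.01 -1.23 [76, 105, 141, 158, 149, 123, 106, 107, 104, 88, 63, 41, 36]
220 [295. 300.] sens/0.01 -1.40 [201, 216, 225, 228, 228, 219, 207, 185, 158, 134, 117, 112, 107]
side0
20 [229. 143.] sens/0.01 -0.06 [182, 153, 75, 29, 65, 126, 143, 135, 94, 61, 45, 30, 38]
40 [233. 141.
[... 2311 characters left out ...]
246. 161.] -0.23 [31, 51, 88, 125, 149, 172, 193, 209, 220, 219, 198, 152, 91]
-35 [246. 176.] -0.22 [22, 44, 76, 109, 123, 128, 136, 136, 133, 126, 118, 96, 54]
-65 [246. 198.] -0.22 [28, 42, 73, 103, 122, 130, 135, 137, 136, 130, 113, 84, 50]
-85 [247. 213.] -0.21 [71, 64, 77, 100, 121, 132, 134, 136, 136, 127, 114, 84, 48]
rod lifted side2 th=.64
-8 [226. 126.] -0.85 [211, 211, 212, 212, 204, 199, 199, 190, 175, 183, 193, 183, 179]
-15 [228. 126.] -0.84 [211, 209, 212, 213, 202, 198, 197, 189, 174, 170, 180, 181, 181]
-22 [230. 125.] -0.84 [211, 210, 211, 211, 208, 200, 199, 192, 167, 167, 181, 177, 161]
-30 [232. 124.] -0.84 [205, 201, 196, 193, 175, 182, 195, 191, 164, 133, 106, 88, 87]
```

```bash
python3 - <<'E'
from h import *; from rig import env; import pickle
T=.698; u=np.array([-np.cos(T+ph),0,np.sin(T+ph)])
env.movel(W(pose,tgt(T)+2*u),RV,.04); env.pause(.4)
print(ang(env.current_tool_pos()),env.current_ft_force().round(1),env.current_clock())
F=[env.read_camera("side") for _ in range(4)]; s=dict(F[0]); s["frame"]=np.mean([f["frame"] for f in F],0).astype(np.uint8); pickle.dump(s,open("c3.pkl","wb"))
B=lambda r,z,y,th:W(pose,(90-r*np.cos(th)+z*np.sin(th),y,116+r*np.sin(th)+z*np.cos(th)))
def show(c,A,Bp,sb,tag):
    p=proj(c,A); e=proj(c,Bp)-p; e/=np.linalg.norm(e); n=np.array([-e[1],e[0]]); k=np.arange(-7,7.1,.5)
    G=cv2.cvtColor(c["frame"],cv2.COLOR_RGB2GRAY).astype(np.float32)
    g=cv2.remap(G,(p[0]+n[0]*k).astype(np.float32)[None],(p[1]+n[1]*k).astype(np.float32)[None],cv2.INTER_LINEAR)[0]
    print(tag,p.round(),"%.2f"%((proj(c,sb)-p)@n/2),g[::2].round().astype(int).tolist())
for c,th in((pickle.load(open("c2.pkl","rb"))["side"],.64),(s,.675)):
    print(th)
    for y in(-15,-22,-30): show(c,B(230,39,y,th),B(230,39,y-5,th),B(230,39,y,th+.02),("rod",y))
    for r in(140,170,200,212): show(c,B(r,4,40,th),B(r+5,4,40,th),B(r,4,40,th+.02),("edge",r))
    for y in(20,-20,-60,-100,-130): show(c,B(220,4,y,th),B(220,4,y-5,th),B(220,4,y,th+.02),("front",y))
E
```

```text
(np.float64(0.6897028671136439), np.float64(236.532227108417)) [-7.   1.7 -5.2] 19.175
0.64
('rod', -15) [228. 126.] -0.84 [212, 211, 209, 212, 213, 202, 198, 197, 189, 174, 170, 180, 181, 181, 180]
('rod', -22) [230. 125.] -0.84 [211, 211, 210, 211, 211, 208, 200, 199, 192, 167, 167, 181, 177, 161, 148]
('rod', -30) [232. 124.] -0.84 [208, 205, 201, 196, 193, 175, 182, 195, 191, 164, 133, 106, 88, 87, 85]
('edge', 140) [202. 153.] -0.50 [183, 185, 182, 174, 166, 168, 173, 167, 141, 96, 79, 91, 121, 136, 138]
('edge', 170) [208. 150.] -0.62 [186, 186, 185, 177, 165, 161, 161, 160, 141, 99, 80, 81, 108, 129, 134]
('edge', 200) [213. 147.] -0.75 [185, 184, 185, 175, 167, 162, 161, 158, 141, 102, 81, 71, 91, 122, 133]
('edge', 212) [215. 146.] -0.80 [183, 184, 183, 180, 172, 162, 161, 161, 141, 106, 82, 74, 87, 122, 134]
('front', 20) [222. 143.] -0.82 [184, 185, 184, 185, 185, 180, 141, 62, 80, 136, 135, 101, 100, 149, 148]
('front', -20) [233. 138.] -0.81 [181, 180, 182, 180, 182, 167, 109, 68, 101, 137, 128, 85, 44, 27, 23]
('front', -60) [243. 133.] -0.79 [76, 102, 97, 86, 84, 84, 8
[... 821 characters left out ...]
[200, 188, 184, 184, 184, 182, 170, 161, 123, 91, 76, 68, 67, 66, 71]
('edge', 212) [214. 143.] -0.80 [207, 192, 183, 183, 183, 183, 178, 160, 118, 86, 77, 70, 67, 67, 69]
('front', 20) [221. 140.] -0.82 [207, 193, 185, 184, 184, 184, 183, 174, 155, 147, 120, 79, 66, 66, 72]
('front', -20) [232. 135.] -0.80 [204, 188, 182, 181, 181, 181, 180, 172, 156, 147, 117, 74, 68, 76, 83]
('front', -60) [242. 131.] -0.79 [87, 120, 132, 119, 103, 87, 85, 88, 124, 146, 122, 82, 85, 105, 92]
('front', -100) [252. 126.] -0.77 [127, 128, 127, 127, 128, 128, 126, 122, 116, 102, 85, 100, 117, 122, 124]
('front', -130) [259. 123.] -0.76 [119, 120, 119, 119, 121, 121, 121, 113, 100, 100, 102, 102, 91, 108, 135]
```

```bash
python3 - <<'E'
from h import *; from rig import env
T=.695; u=np.array([-np.cos(T+ph),0,np.sin(T+ph)])
env.movel(W(pose,tgt(T)+2*u),RV,.02); env.pause(.8)
print(ang(env.current_tool_pos()),env.current_ft_force().round(1),env.current_gripper_force(),np.abs(env.current_dq()).max(),env.current_clock())
print(env.close_job())
E
```

```text
(np.float64(0.6866677033798193), np.float64(236.53299605789974)) [-6.9  1.6 -5.1] 58.60457718372345 0.00206603726939218 20.425
the job is handed in; nothing more can be done
None
```

The job is handed in at 20.4 s: the bolt is back against its stop, and the gripper is holding the cover steady at about 0.68 rad, matching the index arm (measured about 0.675 rad) to within roughly 0.01 rad of measurement error.

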